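# Open the bench cold frame and poise the compost press over the seed tray

## Robot

A 6-joint arm with a two-finger parallel gripper is mounted at the origin on a cart in front of the work surface, level with it; the furniture and walls round the work are solid. World frame = base frame: x ahead of the robot, y to its left, z up, the work surface at z = 0. Lengths are in m, angles in degrees, forces in N, time in s.
With the tool pointing down it reaches from about 0.375 to 0.9 m from the base axis. Payload 3.1 kg.
Tool frame: the origin (TCP) lies on the centre line of the jaws, within the pads' length; the fingertips stand 22 mm ahead of it and the grasp point (between the pads) lies 3 mm ahead of it; z points along the fingers, y is the line along which they close (so a half turn about z gives the same grasp; the last joint's range is limited). The gripper opens to 87 mm and grips with 3 to 60 N. Pads are 19 mm wide; open, the fingers measure 117 mm over their backs; the gripper's body (75 mm by 190 mm) begins 51 mm behind the grasp point.
Start: joints at [-77.321, 30.224, 82.088, -0, 67.689, -10.227], TCP at [0.243, -0.576, 0.245] pointing down, gripper open.
Joint ranges: [-176.69, 176.69], [-43.24, 126.21], [12.49, 139.97], [-82, 262], [0, 151.66], [-163.58, 163.58]. Speed limits (degrees/s): [159.86, 159.86, 180, 180, 180, 180].

## Interface

Orientations are given as a 3x3 rotation matrix whose columns are the frame's x, y, z axes.
In Python, from rig import * gives the robot as it stands.
- The arm moves only by the shell command python3 -m jog 'ROWS'. ROWS is text: rows parted by semicolons, each of 7 numbers parted by spaces: the shift along the tool's x, y, z in mm, then the turn, a rotation vector about the tool's x, y, z in rad, then the finger opening in mm, from 0 to 87. In form: tx ty tz ax ay az fingers; .... A call has 1 to 12 rows; each row shifts and turns the commanded pose from where the row before left it, along the tool's axes as they then stand; what a row does not reach is not made up. A row lasts 1/8 s, in which the tool goes at most 62.5 mm and 10.7 degrees, less where a joint would pass 70% of its speed; a pose out of reach is approached as far as the arm can. A call with a gripper value outside its range is refused whole. The fingers move at their own pace and stop on an object; the grip force is fixed at half the most. Time passes only in rows, so rows that do not move let the fingers close. It gives the time, the measured TCP pose, the force, the opening and the grip force at its end, in the units of the state.
- read_state(): the state, without advancing time (a new reading comes with each control period).
- capture(name): name is "side" or "top"; returns a dict with "color" (420x560x3 uint8, red, green, blue), "camera_matrix" (3x3 intrinsics, pixels), "R" (3x3) and "t" (3): a world point X has camera coordinates R X + t. Camera axes: x right, y down, z forward; pixel columns grow to the right and rows downward; lengths in m; the calibration is good to about 2 mm. A picture is of the moment at which its call begins. There is no depth.
- hand_in(): hands the job in; it is judged then, once.
Trained networks look in the newest picture that a camera, given by its name, has taken for a name from the list of things; names that differ only in an ending like _2 or _b are one class to them, and where a whole thing is asked for, a point or a joint stands for the part that bears it (a point fixed in the world has none). Each returns a list of dicts, best first, with "conf" (0 to 1); they miss things now and then, are a little off and sometimes report something else, mostly with a low value. They report only what shows in the picture. A call takes as long as a camera call.
- find_in(camera, target): "at" ([x, y, z] in m, in world coordinates, good to about 4 mm: the middle of the surface that is visible of it).
- trace(camera, target): "pixels" (420x560 bool, what is visible of it).
- place_of(camera, target): "at" ([x, y, z] in m, in world coordinates, good to about 4 mm: a listed point, or the origin of a listed thing).
The state is a dict: "time_s": time; "joint_positions": joint angles; "qvel": joint speeds; "tau": joint torques, N m; "position": TCP position; "tcp_rot": TCP orientation; "force": force on the tool from outside, world axes, zero at the start; "moment": the same for the moment, N m; "opening": opening from 0.0 (shut) to 1.0 (fully open); "grasp_force": force on a finger pad.
Only numpy, scipy, OpenCV 4.12 (cv2) and the standard library are available. Lean on these libraries where they do the work, as an engineer would, in place of code of your own. Each camera call takes 0.05 s, during which the arm holds its last target. There are 200 camera calls.

## Task

Get ready to firm the compost in the small wooden cold frame: first swing the frame's latch lever fully aside off the lid, then open the lid until it stands upright by itself. Next take the wooden compost press by its knob, carry it in over the frame's wall and finish while still holding it, level and still, about 15 mm above the middle of the compost, with its long edges parallel to the frame's front wall (either way round). The press must not touch the compost, the frame or the lid, and everything else on the table stays where it is.

Things in the scene. Friction and masses are not known exactly. Their poses are not given: they have to be found in the camera images.
- cold_frame: Wooden bench cold frame, fixed: box 237 x 250 mm (x, y), walls 12 mm thick, 80 mm high, round a green seed tray full of compost, under a hinged lid. Origin: centre of its underside. x points from its front (handle and latch, near the robot) to its back (hinge), y left, z up. Cap rail on the front wall, x = -119 to -95 mm; its top and the shut lid's top are at z = 92 mm.
- compost_centre (a point): Point on the frame at the middle of the compost, level with its top, 73 mm above the table (frame x = 0, y = 0). Axes as the frame's. The tray's rim is 76 mm high, the frame's walls 80 mm. The tray is about 209 x 219 mm (x, y).
- latch (a joint): Latch lever angle, rad: 0 to 0.25 at the start, pointing back (frame +x) over the lid's front edge and blocking the lid; it swings level about a vertical pivot to the frame's left (+y, anticlockwise from above) to a stop at 1.75. It stays where it is left (about 1 N at the knob moves it). Past about 1.1 it is off the lid.
- latch_knob (a point): Middle of the black upright finger knob on the latch lever: 16 mm diameter, 28 mm tall, on the lever 42 mm from its pivot. This point is 115.5 mm above the table, the knob's top 128 mm; the flat steel lever below it (14 mm wide, 66 mm long) has its top at 100 mm.
- latch_pivot (a point): Pivot of the latch lever, on the cap rail at the frame's x = -107, y = +95 mm, 93.5 mm above the table.
- lid (a joint): Opening angle of the lid, rad: 0 shut, 1.57 upright, stop at 1.85. A friction hinge: the lid stays at whatever angle it is left (needs about 5 N at the handle).
- lid_handle (a point): Middle of the lid handle's round steel bar: 10 mm thick, 80 mm long along the frame's y, 30 mm above the lid's upper face (122 mm above the table when shut; 25 mm free below the bar), 188 mm in front of the hinge line, centred in y. The lid's front edge is 22 mm beyond it. The upper face, with the handle, looks backwards when the lid is open.
- lid_hinge (a point): Middle of the lid's hinge line, which runs along the frame's y at the frame's x = +118 mm, 86 mm above the table. The lid is 12 mm thick, 210 mm from the hinge line to its front edge and 250 mm wide: a wooden border with a clouded plastic pane.
- press: Compost press, loose, about 0.2 kg: flat wooden board 85 x 150 x 18 mm (x, y, z) with a round wooden knob on its middle. Origin: centre of the board's underside; y along the board, z up. Knob about 29 mm across, from 37 to 67 mm above the underside (widest near 52), on a 24 mm neck. It lies flat on the table left or right of the frame (the tape roll on the other side).
- tape: Roll of masking tape lying flat, 98 mm across, 25 mm high; bystander. Origin: centre of its underside.
- jar: Small glass jar with a black screw lid, 63 mm across, 90 mm high; loose bystander near the table's front edge on the left. Origin: centre of its underside.
- bottle: Small dark dropper bottle, 34 mm across, 102 mm high, easily tipped; loose bystander near the table's front edge on the right. Origin: centre of its underside.
- mug: White mug, 83 mm across without its handle, 94 mm high, cannot be pushed; obstacle behind on the left. Origin: centre of its underside.
- clip_box: Clear seed box with a red-framed lid, 132 x 121 x 55 mm; bystander behind on the right. Origin: centre of its underside.

How it is judged (in metres and radians):
On the way, in this order (a step that is already met when the one before it is completed fails the run):
1. the latch lever is swung off the lid (1.2 rad or more) with the lid still shut (value of joint latch above 1.2 rad and value of joint lid below 0.1 rad), for 0.1 s.
2. the lid stands open (1.35 rad or more), the press still on the table (value of joint lid above 1.35 rad and height (world z) of press below 0.01 m), for 0.2 s.
3. the press is lifted off the table in the gripper (height (world z) of press above 0.04 m and contact force between press and the fingers above 1 N), for 0.2 s.
At the end, for the whole second after the job is handed in: Press held in the gripper, at rest, underside 5 to 30 mm above the compost, within 18 mm of its middle in x and y, within 0.12 rad of level and 0.14 rad of parallel, touching neither compost, frame nor lid; lid at 1.35 rad or more, latch at 1.1 or more; bystanders within 25 mm of where they stood (x of press in the frame of compost_centre between -0.018 and 0.018 m and y of press in the frame of compost_centre between -0.018 and 0.018 m and z of press in the frame of compost_centre between 0.005 and 0.03 m and angle between press's own z axis and vertical below 0.12 rad and angle between the y axis of press and the y axis of cold_frame, either way round below 0.14 rad and contact force between press and cold_frame below 0.1 N and contact force between press and the fingers above 1 N and linear speed of press below 0.02 m/s and angular speed of press below 0.15 rad/s and value of joint lid above 1.35 rad and value of joint latch above 1.1 rad and distance of each of tape, jar, bottle, clip_box from where it was at the start of the episode below 0.025 m); the arm keeps its last pose, push and grip.
It fails at once if the press touches the compost, frame or lid (over 1 N) (contact force between press and cold_frame above 1 N).
It fails at once if a bystander is moved by more than 25 mm or tipped over (distance of any of tape, jar, bottle, clip_box from where it was at the start of the episode above 0.025 m or angle between any of tape, jar, bottle, clip_box's own z axis and vertical above 0.35 rad).
It also fails if it takes over 64 s, if anything falls off the work surface, if the arm or the gripper's body presses on something with over 40 N, if the wrist force passes 120 N, or if a joint passes its speed limit or range.

## Working session

There is one attempt and no reset: what is moved stays moved. The work goes in short steps, Python scripts to look and compute and a shell command to move; the robot and the scene stay as the last step left them, time stands still between calls to the robot, and variables do not carry over. Pictures are saved under pics/ and viewed, at most 10 in all, crops included, and the job is handed in when it is done.

```bash
mkdir -p pics; ls; python3 - <<'E'
from rig import *
import cv2, numpy as np
np.set_printoptions(precision=4,suppress=True)
s=read_state();print(s['time_s'],s['position'],s['tcp_rot'],s['force'],s['opening'])
ims=[]
for c in('top','side'):
    d=capture(c);ims.append(d['color'][:,:,::-1]);print(c,-d['R'].T@d['t'])
    for n in('cold_frame','compost_centre','latch_knob','latch_pivot','lid_handle','lid_hinge','press','tape','jar','bottle','mug','clip_box'):
        print(n,[(np.round(r['at'],4).tolist(),round(r['conf'],2)) for r in place_of(c,n)[:2]])
cv2.imwrite('pics/top0.png',ims[0]);cv2.imwrite('pics/side0.png',ims[1])
E
```

```text
pics
0.0 [ 0.2431 -0.575   0.2436] [[ 0.9211  0.3892 -0.0005]
 [ 0.3892 -0.9211  0.0021]
 [ 0.0004 -0.0021 -1.    ]] [ 0.4047 -0.5156 -0.0145] 0.9987040719379463
top [ 0.3597 -0.0266  1.4098]
cold_frame [([0.5085, -0.0293, -0.0012], 0.66), ([0.3178, -0.3022, -0.0037], 0.5)]
compost_centre [([0.5034, -0.0294, 0.0727], 0.85)]
latch_knob [([0.4645, 0.0801, 0.1158], 0.53), ([0.628, 0.2888, -0.001], 0.31)]
latch_pivot [([0.4256, 0.088, 0.0938], 0.45)]
lid_handle [([0.4374, -0.0149, 0.1235], 0.87)]
lid_hinge [([0.6238, -0.0539, 0.0854], 0.58)]
press [([0.4919, -0.3913, 0.0012], 0.85), ([0.3182, -0.3027, -0.0021], 0.49)]
tape [([0.4902, 0.3037, -0.0029], 0.79), ([0.4627, 0.0818, 0.1165], 0.72)]
jar [([0.4344, -0.0146, 0.1239], 0.72), ([0.3248, 0.2302, -0.0016], 0.59)]
bottle []
mug [([0.6293, 0.2922, 0.0001], 0.63)]
clip_box [([0.6359, -0.3977, -0.0038], 0.62)]
side [0.2194 0.7842 0.8644]
cold_frame [([0.5024, -0.0269, 0.0031], 0.91)]
compost_centre [([0.5101, -0.0263, 0.0693], 0.71)]
latch_knob [([0.4634, 0.0805, 0.1174], 0.66)]
latch_pivot [([0.4202, 0.0878, 0.0919], 0.74), ([0.4913, 0.3039, 0.001], 0.55)]
lid_handle [([0.4375, -0.0129, 0.1217], 0.73)]
lid_hinge [([0.6223, -0.0541, 0.0891], 0.78), ([0.6291, 0.2866, 0.002], 0.72)]
press [([0.4936, -0.3918, 0.0033], 0.78), ([0.6372, -0.3981, -0.0008], 0.4)]
tape [([0.4912, 0.3033, -0.0019], 0.94), ([0.6234, -0.0515, 0.087], 0.37)]
jar [([0.3254, 0.2294, -0.0044], 0.86)]
bottle [([0.321, -0.3015, -0.0021], 0.81)]
mug [([0.6287, 0.2903, 0.0023], 0.98)]
clip_box [([0.6344, -0.3966, 0.0004], 0.83)]
```

View pics/top0.png

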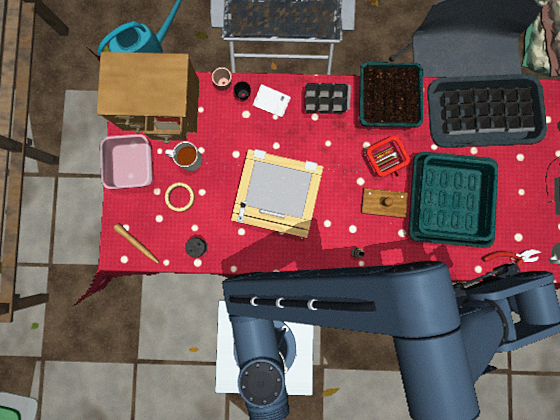

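View pics/side0.png

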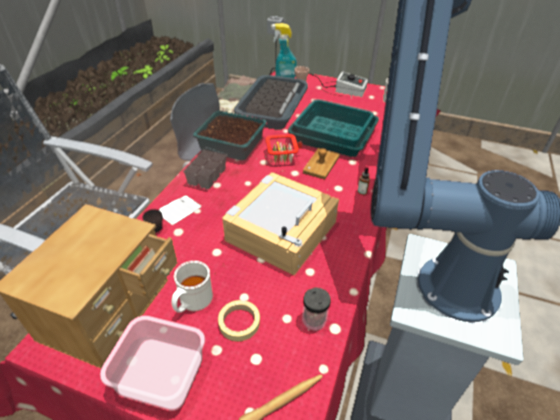

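The top picture shows the frame at about (278,192), turned a little clockwise, with the latch knob at (241,207) and the press at (384,202). The tape is at (179,197), the jar at (197,246) and the bottle at (358,252). The side view shows the same layout. Next I'll fit the frame's yaw and the press's yaw.

```bash
cat > h.py <<'E'
from rig import *
import cv2, numpy as np
np.set_printoptions(precision=4,suppress=True)
MODEL={'compost_centre':(0,0,.073),'latch_pivot':(-.107,.095,.0935),'lid_handle':(-.070,0,.122),'lid_hinge':(.118,0,.086),'cold_frame':(0,0,0)}
def raypt(d,uv,z):
    K,R,t=d['camera_matrix'],d['R'],d['t']; c=-R.T@t
    r=R.T@np.linalg.inv(K)@np.array([uv[0],uv[1],1]); return c+r*(z-c[2])/r[2]
def delta(pos,yawx):
    "tool shift (mm) and yaw turn for a tool pointing down, x axis at yawx (deg); also the levelling turn"
    s=read_state();R=s['tcp_rot'];sh=R.T@(np.array(pos)-s['position'])*1e3
    a=np.radians(yawx);c,n=np.cos(a),np.sin(a);T=np.array([[c,n,0],[n,-c,0],[0,0,-1]])
    print('at',s['position'],'shift mm',sh.round(1),'turn',cv2.Rodrigues(R.T@T)[0].ravel().round(3))
E
python3 - <<'E'
from h import *
P,Q=[],[];kn=[]
for c in('top','side'):
    d=capture(c)
    for n,m in MODEL.items():
        r=[x for x in place_of(c,n) if abs(x['at'][2]-m[2])<.02]
        if r: P.append(m[:2]);Q.append(r[0]['at'][:2])
    r=place_of(c,'latch_knob')
    if r: kn.append(r[0]['at'])
    # press outline
    r=trace(c,'press')
    if r and c=='top':
        cn=max(cv2.findContours(r[0]['pixels'].astype('uint8'),0,2)[0],key=cv2.contourArea)
        b=cv2.boxPoints(cv2.minAreaRect(cn));w=np.array([raypt(d,p,.018)[:2] for p in b])
        print('press box',w.tolist(),'mid',w.mean(0))
        for i in(0,1):
            e=w[i+1]-w[i];print(np.linalg.norm(e),np.degrees(np.arctan2(e[1],e[0])))
    if c=='top':
        r=trace(c,'cold_frame')
        if r:
            cn=max(cv2.findContours(r[0]['pixels'].astype('uint8'),0,2)[0],key=cv2.contourArea)
            b=cv2.boxPoints(cv2.minAreaRect(cn));w=np.array([raypt(d,p,.09)[:2] for p in b])
            print('frame mid',w.mean(0),[(np.linalg.norm(w[i+1]-w[i]),np.degrees(np.arctan2(*(w[i+1]-w[i])[::-1]))) for i in(0,1)])
P,Q=np.array(P),np.array(Q)
p,q=P-P.mean(0),Q-Q.mean(0)
a=np.arctan2((p[:,0]*q[:,1]-p[:,1]*q[:,0]).sum(),(p*q).sum());R=np.array([[np.cos(a),-np.sin(a)],[np.sin(a),np.cos(a)]])
t=Q.mean(0)-R@P.mean(0);print('yaw',np.degrees(a),'origin',t,'res',(Q-P@R.T-t)*1e3)
for n,m in MODEL.items():print(n,R@m[:2]+t)
k=np.mean(kn,0);f=R.T@(k[:2]-t)-[-.107,.095];print('knob',kn,'latch',np.arctan2(f[1],f[0]),np.linalg.norm(f))
E
```

```text
press box [[0.4557966158281722, -0.30751804107152403], [0.5440374363440672, -0.3174377849285446], [0.529325167962451, -0.47082737348122483], [0.44133747525928285, -0.4600576746299479]] mid [ 0.4926 -0.389 ]
0.08879664252384373 -6.414074886624988
0.15409353236684933 -95.47872994407074
frame mid [ 0.5096 -0.0267] [(np.float64(0.24832058948614907), np.float64(-11.740410623991687)), (np.float64(0.2552094245137968), np.float64(-102.52484424783522))]
yaw -12.276132496610995 origin [ 0.5061 -0.029 ] res [[-2.0203 -0.2555]
 [ 1.7338  1.7661]
 [-2.7209 -3.6391]
 [-0.2222 -0.0659]
 [ 5.5797 -2.2555]
 [ 4.3797  3.0445]
 [-2.8662  2.8661]
 [-0.3209  1.8609]
 [-0.5222  1.0341]
 [-3.0203 -4.3555]]
compost_centre [ 0.5061 -0.029 ]
latch_pivot [0.4218 0.0865]
lid_handle [ 0.4377 -0.0142]
lid_hinge [ 0.6214 -0.0541]
cold_frame [ 0.5061 -0.029 ]
knob [[0.4639, 0.0775, 0.1149], [0.4639, 0.0798, 0.1166]] latch 0.029281116649875732 0.042865067020130446
```

```bash
python3 -c "
from h import *
delta((.4635,.079,.22),-12.3)"
```

```text
at [ 0.2433 -0.5757  0.2446] shift mm [ 457.7 -517.4   24.5] turn [ 0.    -0.     0.614]
```

```bash
python3 -m jog '28 -32 1 0 0 0 50;38 -43 2 0 0 0 40;38 -43 2 0 0 0 32;38 -43 2 0 0 0 32;38 -43 2 0 0 0 32;38 -43 2 0 0 0 32;38 -43 2 0 0 0 32;38 -43 2 0 0 0 32;38 -43 2 0 0 0 32;38 -43 2 0 0 0 32;38 -43 2 0 0 0 32;38 -43 2 0 0 0 32' ; python3 -m jog '22 -25 1 0 0 0.1 32;0 0 0 0 0 0.15 32;0 0 0 0 0 0.15 32;0 0 0 0 0 0.15 32;0 0 0 0 0 0.064 32;0 0 0 0 0 0 32;0 0 0 0 0 0 32'; python3 -c "
from h import *
delta((.4635,.079,.131),-12.3)
for c in ('top','side'):
  d=capture(c); cv2.imwrite('pics/k_'+c+'.png',d['color'][:,:,::-1]); print(place_of(c,'latch_knob')[:2])
a=cv2.imread('pics/k_top.png')[130:280,180:380];b=cv2.imread('pics/k_side.png')[130:280,180:380]
cv2.imwrite('pics/k.png',cv2.resize(np.hstack([a,b]),(800,300),interpolation=2))"
```

```text
time_s: 3.65
position: [0.4583, 0.0649, 0.2219]
tcp_rot: [[0.921, 0.389, 0.001], [0.389, -0.921, -0.0], [0.001, 0.001, -1.0]]
force: [0.0, -0.2, -0.2]
opening: 0.365
grasp_force: 0.0
time_s: 4.53
position: [0.4682, 0.0947, 0.2206]
tcp_rot: [[0.977, -0.212, 0.0], [-0.212, -0.977, 0.0], [0.0, -0.0, -1.0]]
force: [-0.3, 0.7, 0.7]
opening: 0.37
grasp_force: 0.0
at [0.4682 0.0947 0.2206] shift mm [-1.3 16.3 89.6] turn [-0.    -0.     0.001]
[]
[{'at': [0.4622, 0.0794, 0.1165], 'conf': 0.72}]
```

View pics/k.png

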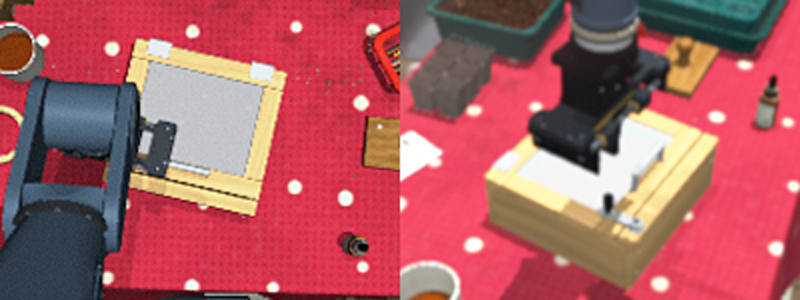

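The crop shows the open gripper above the shut lid; in the side half the knob is clear below it at about (607,200). Now I'll go down around the knob.

```bash
python3 -m jog '-1.5 16.5 0 0 0 0 32;0 0 30 0 0 0 32;0 0 30 0 0 0 32;0 0 20 0 0 0 32;0 0 9.5 0 0 0 32;0 0 0 0 0 0 32;0 0 0 0 0 0 32'; python3 -c "
from h import *
delta((.4635,.079,.131),-12.3)"
```

```text
time_s: 5.6
position: [0.4636, 0.0787, 0.1317]
tcp_rot: [[0.977, -0.213, 0.001], [-0.213, -0.977, -0.0], [0.001, -0.0, -1.0]]
force: [0.7, 0.1, -0.0]
opening: 0.366
grasp_force: 0.0
at [0.4636 0.0787 0.1317] shift mm [-0.2 -0.3  0.7] turn [-0.    -0.001  0.   ]
```

```bash
python3 -m jog '-0.6 -7.1 0 0 0 -0.17 28;-0.6 -7.1 0 0 0 -0.17 28;-0.6 -7.1 0 0 0 -0.17 28;-0.6 -7.1 0 0 0 -0.17 28;-0.6 -7.1 0 0 0 -0.17 28;0 0 0 0 0 0 28'; python3 -m jog '-0.6 -7.1 0 0 0 -0.17 28;-0.6 -7.1 0 0 0 -0.17 28;-0.6 -7.1 0 0 0 -0.17 28;-0.6 -7.1 0 0 0 -0.17 28;-0.6 -7.1 0 0 0 -0.17 28;0 0 0 0 0 0 28;0 0 0 0 0 0 28'; python3 -m jog '0 0 -40 0 0 0 28;0 0 -40 0 0 0 28;0 0 -30 0 0 0 28;0 0 0 0 0 0 28'; python3 -c "
from h import *
delta((.4377,-.0142,.2),77.7)
delta((.4377,-.0142,.2),77.7-180)
for c in ('top','side'):
  d=capture(c); print(c,[(n,place_of(c,n)[:2]) for n in ('latch_knob','lid_handle')])
cv2.imwrite('pics/k2.png',cv2.resize(d['color'][130:280,180:380,::-1],(600,450)))"
```

```text
time_s: 6.35
position: [0.4563, 0.113, 0.1319]
tcp_rot: [[0.805, 0.593, 0.002], [0.593, -0.805, 0.0], [0.002, 0.001, -1.0]]
force: [-0.2, 0.3, 0.3]
opening: 0.321
grasp_force: 0.0
time_s: 7.22
position: [0.4262, 0.1295, 0.1313]
tcp_rot: [[0.089, 0.996, 0.001], [0.996, -0.089, 0.0], [0.0, 0.001, -1.0]]
force: [-0.5, 0.0, -0.5]
opening: 0.32
grasp_force: 0.0
time_s: 7.72
position: [0.4275, 0.1296, 0.2432]
tcp_rot: [[0.087, 0.996, 0.006], [0.996, -0.087, 0.0], [0.001, 0.006, -1.0]]
force: [-0.5, -0.7, -0.9]
opening: 0.317
grasp_force: 0.0
at [0.4275 0.1296 0.2432] shift mm [-142.4   22.5   43.2] turn [ 0.006 -0.001  0.127]
at [0.4275 0.1296 0.2432] shift mm [-142.4   22.5   43.2] turn [ 0.002  0.009 -3.014]
top [('latch_knob', [{'at': [0.429, 0.1252, 0.1141], 'conf': 0.57}, {'at': [0.4882, 0.3033, -0.0008], 'conf': 0.25}]), ('lid_handle', [{'at': [0.4354, -0.0147, 0.1226], 'conf': 0.55}])]
side [('latch_knob', [{'at': [0.4291, 0.1274, 0.1162], 'conf': 0.72}]), ('lid_handle', [{'at': [0.4378, -0.0131, 0.1207], 'conf': 0.88}])]
```

View pics/k2.png

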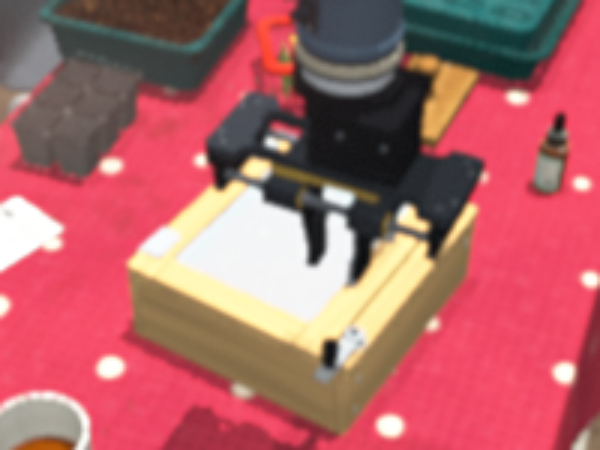

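The latch measures about 1.6 rad: the knob is at about (330,353) in the crop, off the lid. Next is the handle bar.

```bash
python3 -m jog '-35 5.5 0 0 0 0 36;-36 5.7 3 0 0 0 36;-36 5.7 20 0 0 0 36;-35.5 5.6 20 0 0 0 36;0 0 0 0.006 0 0.127 36;0 0 0 0 0 0 36;0 0 0 0 0 0 36'; python3 -c "
from h import *
delta((.4372,-.0143,.131),77.7)"
```

```text
time_s: 8.9
position: [0.4358, -0.0139, 0.1978]
tcp_rot: [[0.208, 0.978, -0.007], [0.978, -0.208, 0.001], [-0.0, -0.007, -1.0]]
force: [0.1, -1.0, -0.5]
opening: 0.41
grasp_force: 0.0
at [ 0.4358 -0.0139  0.1978] shift mm [-0.   1.9 66.8] turn [-0.007  0.     0.005]
```

```bash
python3 -m jog '0 1.5 20 -0.007 0 0.005 36;0 0 30 0 0 0 36;0 0 16 0 0 0 36;0 0 0 0 0 0 36;0 0 0 0 0 0 0;0 0 0 0 0 0 0;0 0 0 0 0 0 0;0 0 0 0 0 0 0;0 0 0 0 0 0 0;0 0 0 0 0 0 0'; python3 -c "
from h import *
delta((.4372,-.0143,.131),77.7)
s=read_state();print(s['grasp_force'],s['force'],s['moment'])
o=s['position'];ex=np.array([.977,-.2126,0])
# path of bar relative to start: hinge frame (-188,36)
p=[np.array([-188*np.cos(f)+36*np.sin(f),188*np.sin(f)+36*np.cos(f)]) for f in np.linspace(0,1.52,31)]
p=np.array(p);print(np.diff(p,axis=0).round(1).tolist())"
```

```text
time_s: 10.15
position: [0.4385, -0.0149, 0.1325]
tcp_rot: [[0.215, 0.977, 0.003], [0.977, -0.215, -0.001], [-0.0, 0.004, -1.0]]
force: [2.1, 1.4, 4.2]
opening: 0.105
grasp_force: 30.0
at [ 0.4385 -0.0149  0.1325] shift mm [ 0.3 -1.4  1.5] turn [ 0.004  0.    -0.002]
30.003385841846466 [2.117  1.3747 4.206 ] [ 0.1486 -0.3952  0.1205]
[[2.1, 9.5], [2.5, 9.4], [3.0, 9.2], [3.5, 9.1], [3.9, 8.9], [4.4, 8.7], [4.8, 8.4], [5.2, 8.2], [5.6, 7.9], [6.0, 7.6], [6.4, 7.3], [6.8, 6.9], [7.1, 6.6], [7.4, 6.2], [7.7, 5.8], [8.0, 5.4], [8.3, 5.0], [8.5, 4.6], [8.8, 4.2], [9.0, 3.7], [9.1, 3.3], [9.3, 2.8], [9.4, 2.3], [9.5, 1.8], [9.6, 1.4], [9.7, 0.9], [9.7, 0.4], [9.7, -0.1], [9.7, -0.6], [9.6, -1.1]]
```

```bash
python3 -m jog '0 2.1 -9.5 0 0 0 0;0 2.5 -9.4 0 0 0 0;0 3 -9.2 0 0 0 0;0 3.5 -9.1 0 0 0 0;0 3.9 -8.9 0 0 0 0;0 4.4 -8.7 0 0 0 0;0 4.8 -8.4 0 0 0 0;0 5.2 -8.2 0 0 0 0;0 0 0 0 0 0 0'; python3 -c "
from h import *
s=read_state();print(s['moment'])
d=capture('side');cv2.imwrite('pics/l1.png',cv2.resize(d['color'][100:280,160:400,::-1],(720,540)))
print(place_of('side','lid_handle')[:2])"
```

```text
time_s: 11.28
position: [0.4664, -0.0207, 0.204]
tcp_rot: [[0.216, 0.976, 0.001], [0.977, -0.216, -0.0], [0.0, 0.001, -1.0]]
force: [4.1, 1.7, -1.8]
opening: 0.103
grasp_force: 30.0
[ 0.3536 -0.5599  0.061 ]
[{'at': [0.4668, -0.0167, 0.1919], 'conf': 0.79}]
```

View pics/l1.png

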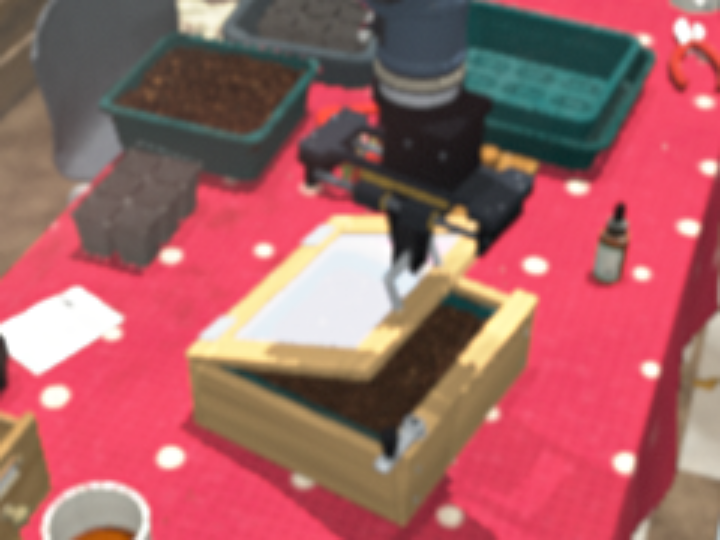

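The lid is opening and the fingers hold the bar at about (408,262). I'll carry on along the arc.

```bash
python3 -m jog '0 5.6 -7.9 0 0 0 0;0 6 -7.6 0 0 0 0;0 6.4 -7.3 0 0 0 0;0 6.8 -6.9 0 0 0 0;0 7.1 -6.6 0 0 0 0;0 7.4 -6.2 0 0 0 0;0 7.7 -5.8 0 0 0 0;0 8 -5.4 0 0 0 0;0 8.3 -5 0 0 0 0;0 8.5 -4.6 0 0 0 0;0 0 0 0 0 0 0'; python3 -m jog '0 8.8 -4.2 0 0 0 0;0 9 -3.7 0 0 0 0;0 9.1 -3.3 0 0 0 0;0 9.3 -2.8 0 0 0 0;0 9.4 -2.3 0 0 0 0;0 0 0 0 0 0 0'; python3 -c "
from h import *
d=capture('side');print(place_of('side','lid_handle')[:2])"
```

```text
time_s: 12.75
position: [0.534, -0.0348, 0.2688]
tcp_rot: [[0.215, 0.977, -0.004], [0.977, -0.215, 0.002], [0.001, -0.004, -1.0]]
force: [-6.6, 5.4, 8.6]
opening: 0.103
grasp_force: 30.0
time_s: 13.5
position: [0.5808, -0.0448, 0.2859]
tcp_rot: [[0.215, 0.977, 0.002], [0.977, -0.215, 0.001], [0.002, 0.001, -1.0]]
force: [-2.3, 6.8, 5.9]
opening: 0.102
grasp_force: 30.1
[{'at': [0.5799, -0.0398, 0.2749], 'conf': 0.87}]
```

```bash
python3 -m jog '0 9.5 -1.8 0 0 0 0;0 9.6 -1.4 0 0 0 0;0 9.7 -0.9 0 0 0 0;0 9.7 -0.4 0 0 0 0;0 9.7 0.1 0 0 0 0;0 9.7 0.6 0 0 0 0;0 9.6 1.1 0 0 0 0;0 9.5 1.6 0 0 0 0;0 0 0 0 0 0 0;0 0 0 0 0 0 0'; python3 -c "
from h import *
s=read_state()
d=capture('side');r=place_of('side','lid_handle')[:2];print(r)
for p in (s['position']-[0,0,.0095],np.array(r[0]['at'])):
  v=p-[.6214,-.0541,.086];a=v@[.977,-.2126,0];print('lid',a,np.arctan2(v[2],-a)-np.arctan2(36,188))
cv2.imwrite('pics/l2.png',cv2.resize(d['color'][60:280,160:400,::-1],(640,587)))"
```

```text
time_s: 14.85
position: [0.657, -0.0614, 0.2864]
tcp_rot: [[0.215, 0.977, 0.004], [0.977, -0.215, 0.001], [0.002, 0.004, -1.0]]
force: [1.8, 5.9, 1.3]
opening: 0.103
grasp_force: 30.0
[{'at': [0.6536, -0.0566, 0.2732], 'conf': 0.77}]
lid 0.03631351122133066 1.5696129713398914
lid 0.0319909 1.5508538514736079
```

View pics/l2.png

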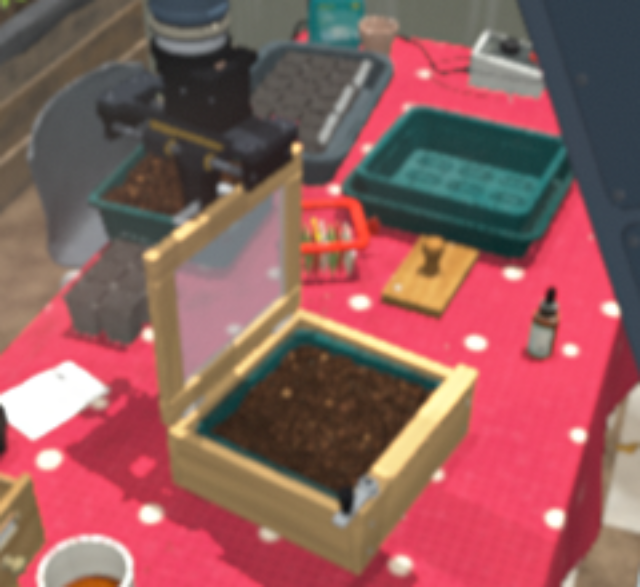

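The lid stands upright at about 1.56 rad. Next I'll release the bar and rise.

```bash
python3 -m jog '0 0 0 0 0 0 18;0 0 0 0 0 0 18;0 0 0 0 0 0 18;0 0 -15 0 0 0 18;0 0 -20 0 0 0 18;0 0 -40 0 0 0 18;0 0 -30 0 0 0 18;0 0 0 0 0 0 40;0 0 0 0 0 0 50'; python3 -c "
from h import *
for c in ('top','side'):
  d=capture(c);print(c,[(n,place_of(c,n)[:1]) for n in('press','lid_handle','latch_knob')],[(r['at'],r['conf']) for r in find_in(c,'press')[:1]])
  K=d['camera_matrix']
delta((.4927,-.3905,.30),-6)
delta((.4927,-.3905,.30),84)
print(read_state()['joint_positions'])"
```

```text
time_s: 16.08
position: [0.6552, -0.0626, 0.3888]
tcp_rot: [[0.215, 0.977, -0.0], [0.977, -0.215, -0.0], [-0.001, -0.0, -1.0]]
force: [0.0, -0.1, -0.3]
opening: 0.351
grasp_force: 0.0
top [('press', [{'at': [0.4883, -0.3888, 0.0021], 'conf': 0.59}]), ('lid_handle', []), ('latch_knob', [])] [([0.4852, -0.3814, 0.0194], 0.58)]
side [('press', [{'at': [0.4946, -0.3913, 0.0007], 'conf': 0.86}]), ('lid_handle', [{'at': [0.6586, -0.0534, 0.2728], 'conf': 0.81}]), ('latch_knob', [{'at': [0.4293, 0.1309, 0.1175], 'conf': 0.48}])] [([0.4896, -0.3738, 0.0193], 0.71)]
at [ 0.6558 -0.0626  0.3891] shift mm [-355.3  -88.7   89.2] turn [ 0.001 -0.     1.458]
at [ 0.6558 -0.0626  0.3891] shift mm [-355.3  -88.7   89.2] turn [ 0.001  0.    -0.112]
[-15.1469  26.4419  65.6246  -0.0193  87.8987  -2.711 ]
```

```bash
python3 -m jog '-40 -10 0 0 0 0 60;-45 -11 0 0 0 0 60;-45 -11 0 0 0 0 60;-45 -11 0 0 0 0 60;-45 -11 15 0 0 0 60;-45 -11 25 0 0 0 60;-45 -11 25 0 0 0 60;-45.3 -12.7 24 0 0 0 60;0 0 0 0 0 0 60'; python3 -m jog '0 0 5 0 0 0.17 60;0 0 5 0 0 0.18 60;0 0 5 0 0 0.18 60;0 0 5 0 0 0.18 60;0 0 5 0 0 0.18 60;0 0 5 0 0 0.18 60;0 0 5 0 0 0.18 60;0 0 5 0 0 0.208 60;0 0 0 0 0 0 60;0 0 0 0 0 0 60'; python3 -c "
from h import *
d=capture('side');print(place_of('side','press')[:1],[(r['conf']) for r in trace('side','press')[:2]])
m=trace('side','press')[0]['pixels'];ys,xs=np.where(m)
# knob: columns whose mask top lies highest; take top part of mask
for y in range(ys.min(),ys.min()+22,2):print(y,xs[ys==y].min(),xs[ys==y].max())
def px(X): q=d['camera_matrix']@(d['R']@np.array(X)+d['t']);return q[:2]/q[2]
print('pred knob top/mid',px((.4927,-.3905,.067)),px((.4927,-.3905,.052)))
cv2.imwrite('pics/p.png',cv2.resize(d['color'][120:200,270:390,::-1],(720,480),interpolation=2))
delta((.4927,-.3905,.055),-6)"
```

```text
time_s: 17.7
position: [0.4902, -0.3928, 0.2979]
tcp_rot: [[0.22, 0.975, -0.003], [0.975, -0.22, 0.002], [0.002, -0.003, -1.0]]
force: [0.6, 0.7, -0.6]
opening: 0.688
grasp_force: 0.0
time_s: 18.95
position: [0.4933, -0.3902, 0.2611]
tcp_rot: [[0.997, -0.08, 0.002], [-0.08, -0.997, -0.001], [0.002, 0.001, -1.0]]
force: [-0.9, 0.1, 0.4]
opening: 0.687
grasp_force: 0.0
[{'at': [0.49, -0.3893, 0.0036], 'conf': 0.9}] [0.81, 0.42]
148 317 323
150 316 329
152 314 336
154 313 338
156 311 338
158 310 338
160 308 337
162 307 335
164 306 334
166 304 333
168 303 332
pred knob top/mid [321.7633 149.7953] [321.4102 153.3733]
at [ 0.493  -0.3905  0.2608] shift mm [ -0.6  -0.2 205.8] turn [ 0.001 -0.001  0.022]
```

View pics/p.png

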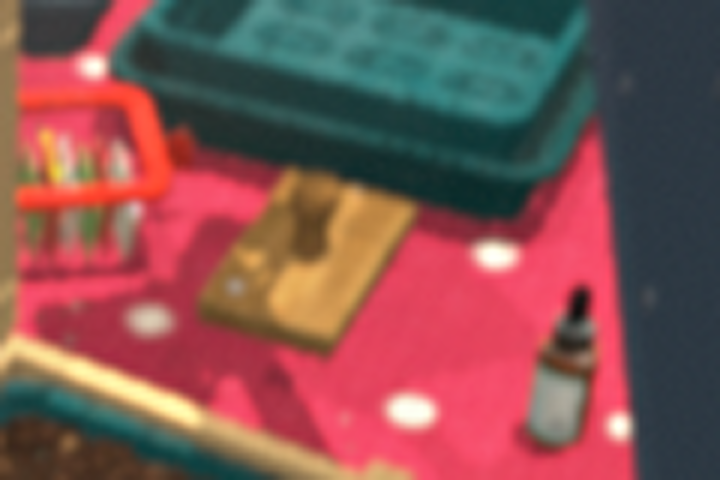

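The knob shows at about (323,150) in the full image, within 2 px of the predicted position. I'll go down and grasp it.

```bash
python3 -m jog '-2 0 40 0 0 0.022 56;0 0 50 0 0 0 56;0 0 50 0 0 0 56;0 0 30 0 0 0 56;0 0 17 0 0 0 56;0 0 8 0 0 0 56;0 0 8.5 0 0 0 56;0 0 0 0 0 0 56'; python3 -m jog '0 0 0 0 0 0 0;0 0 0 0 0 0 0;0 0 0 0 0 0 0;0 0 0 0 0 0 0;0 0 0 0 0 0 0;0 0 0 0 0 0 0;0 0 0 0 0 0 0;0 0 0 0 0 0 0'
```

```text
time_s: 20.15
position: [0.4911, -0.3907, 0.0573]
tcp_rot: [[0.994, -0.105, 0.001], [-0.105, -0.994, -0.001], [0.001, 0.001, -1.0]]
force: [0.1, -0.1, 1.1]
opening: 0.643
grasp_force: 0.0
time_s: 21.15
position: [0.4912, -0.3912, 0.0573]
tcp_rot: [[0.994, -0.106, 0.002], [-0.106, -0.994, -0.002], [0.002, 0.002, -1.0]]
force: [-0.9, -2.0, 3.6]
opening: 0.304
grasp_force: 30.0
```

```bash
python3 -m jog '0 0 -5 0 0 0 0;0 0 -15 0 0 0 0;0 0 -25 0 0 0 0;0 0 -30 0 0 0 0;0 0 -30 0 0 0 0;0 0 -30 0 0 0 0;0 0 -20 0 0 0 0;0 0 0 0 0 0 0;0 0 0 0 0 0 0;0 0 0 0 0 0 0'; python3 -c "
from h import *
ims=[]
for c in('top','side'):
  d=capture(c);print(place_of(c,'press')[:1],place_of(c,'compost_centre')[:1],place_of(c,'cold_frame')[:1]);ims.append(d['color'][:,:,::-1])
  m=trace(c,'press')
  if m:
    ys,xs=np.where(m[0]['pixels']);print(xs.min(),xs.max(),ys.min(),ys.max())
cv2.imwrite('pics/g.png',cv2.resize(np.hstack([ims[0][130:280,280:480],ims[1][80:230,230:430]]),(800,300),interpolation=2))
delta((.5061,-.029,.21),-12.3)"
```

```text
time_s: 22.4
position: [0.4901, -0.3896, 0.2105]
tcp_rot: [[0.994, -0.105, -0.001], [-0.105, -0.994, 0.002], [-0.001, -0.002, -1.0]]
force: [0.6, -0.5, -3.7]
opening: 0.306
grasp_force: 30.0
[] [{'at': [0.5064, -0.0294, 0.0724], 'conf': 0.71}] [{'at': [0.5103, -0.029, -0.0], 'conf': 0.81}]
[{'at': [0.4927, -0.3869, 0.1525], 'conf': 0.58}] [{'at': [0.5132, -0.0285, 0.0717], 'conf': 0.58}] []
304 343 115 140
at [ 0.4908 -0.3904  0.2119] shift mm [ -22.9 -361.     1.7] turn [ 0.    -0.001  0.109]
```

View pics/g.png

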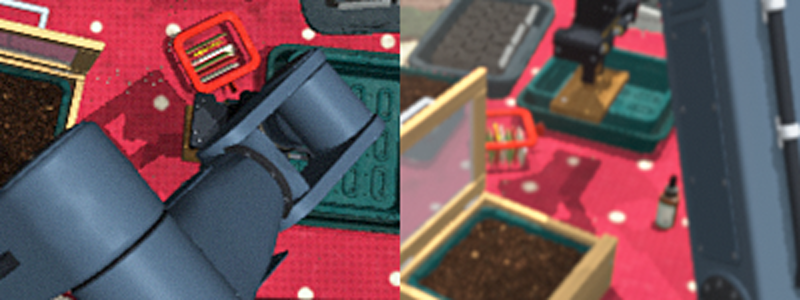

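The press is held level: in the side half of the crop the board is at about (590,92). Now I'll carry it in high, along y.

```bash
python3 -m jog '-1 -16 0 0 0 0 0;-2 -33 0 0 0 0 0;-2.5 -39 0 0 0 0 0;-2.5 -39 0 0 0 0 0;-2.5 -39 0 0 0 0 0;-2.5 -39 0 0 0 0 0;-2.5 -39 0 0 0 0 0;-2.5 -39 0 0 0 0 0;-2.5 -39 0 0 0 0 0;-2 -25 0 0 0 0 0;-0.9 -14 0 0 0 0.05 0;0 0 0 0 0 0.059 0'; python3 -m jog '0 0 0 0 0 0 0;0 0 0 0 0 0 0'; python3 -c "
from h import *
for c in('top','side'):
  d=capture(c);print(place_of(c,'press')[:1],place_of(c,'compost_centre')[:1],place_of(c,'lid_handle')[:1],place_of(c,'latch_knob')[:1])
  m=trace(c,'press')
  if m: print(m[0]['conf'])
  def px(X): q=d['camera_matrix']@(d['R']@np.array(X)+d['t']);return (q[:2]/q[2])
  im=d['color'][:,:,::-1].copy()
  if c=='side':
    # expected board outline (bottom z .153) drawn for check
    s=read_state()['position'];a=np.radians(-12.3);R=np.array([[np.cos(a),-np.sin(a)],[np.sin(a),np.cos(a)]])
    for z in(.154,.172):
      q=[px((*(s[:2]+R@np.array(k)),z)) for k in((-.0425,-.075),(-.0425,.075),(.0425,.075),(.0425,-.075))]
      cv2.polylines(im,[np.round(np.array(q)).astype(int)],True,(255,255,0),1)
    cv2.imwrite('pics/c.png',cv2.resize(im[80:280,180:380],(600,600),interpolation=2))
delta((.5058,-.029,.148),-12.3)"
```

```text
time_s: 24.4
position: [0.5047, -0.0266, 0.212]
tcp_rot: [[0.977, -0.212, 0.0], [-0.212, -0.977, 0.0], [0.0, -0.0, -1.0]]
force: [-0.5, -0.8, -3.1]
opening: 0.301
grasp_force: 30.0
time_s: 24.65
position: [0.5054, -0.0287, 0.2119]
tcp_rot: [[0.977, -0.212, 0.001], [-0.212, -0.977, -0.0], [0.001, 0.0, -1.0]]
force: [-0.9, 0.1, -1.3]
opening: 0.306
grasp_force: 30.0
[{'at': [0.5034, -0.0238, 0.1574], 'conf': 0.54}] [{'at': [0.505, -0.0328, 0.0722], 'conf': 0.58}] [{'at': [0.6517, -0.0585, 0.2758], 'conf': 0.83}] [{'at': [0.4284, 0.1242, 0.1159], 'conf': 0.37}]
0.64
[{'at': [0.506, -0.0266, 0.157], 'conf': 0.93}] [{'at': [0.5086, -0.0267, 0.0706], 'conf': 0.71}] [{'at': [0.6557, -0.0602, 0.2736], 'conf': 0.98}] [{'at': [0.4283, 0.1283, 0.1147], 'conf': 0.64}]
0.68
at [ 0.5056 -0.029   0.2117] shift mm [ 0.1 -0.1 63.7] turn [ 0.    -0.001 -0.   ]
```

View pics/c.png

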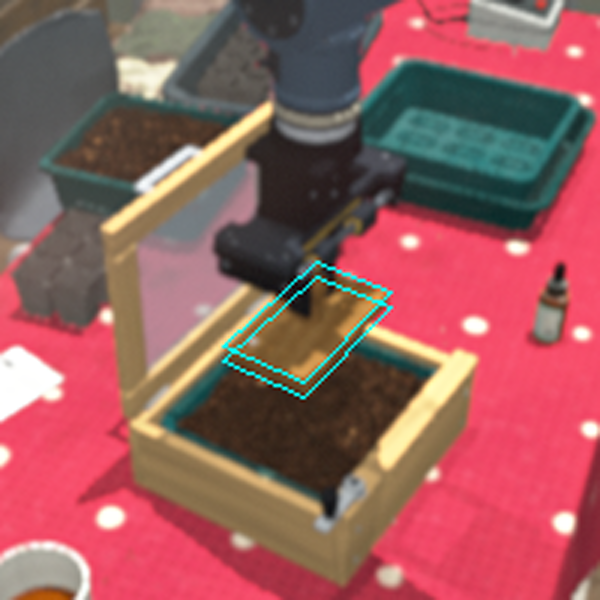

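The board matches its predicted outline: level, parallel and centred. I'll lower it by 64 mm.

```bash
python3 -m jog '0 0 6 0 0 0 0;0 0 12 0 0 0 0;0 0 15 0 0 0 0;0 0 13 0 0 0 0;0 0 9 0 0 0 0;0 0 5 0 0 0 0;0 0 3 0 0 0 0;0 0 1 0 0 0 0;0 0 0 0 0 0 0;0 0 0 0 0 0 0;0 0 0 0 0 0 0;0 0 0 0 0 0 0'; python3 -c "
from h import *
delta((.5058,-.029,.148),-12.3)
for c in('top','side'):
  d=capture(c);print([(n,place_of(c,n)[:1]) for n in('press','compost_centre','lid_handle','latch_knob','tape','jar','bottle','clip_box')])
d=capture('side')
def px(X): q=d['camera_matrix']@(d['R']@np.array(X)+d['t']);return (q[:2]/q[2])
im=d['color'][:,:,::-1].copy()
s=read_state()['position'];a=np.radians(-12.3);R=np.array([[np.cos(a),-np.sin(a)],[np.sin(a),np.cos(a)]])
q=[px((*(s[:2]+R@np.array(k)),.108)) for k in((-.0425,-.075),(-.0425,.075),(.0425,.075),(.0425,-.075))]
cv2.polylines(im,[np.round(np.array(q)).astype(int)],True,(255,255,0),1)
cv2.imwrite('pics/f.png',cv2.resize(im[80:280,180:380],(600,600),interpolation=2))"
```

```text
time_s: 26.75
position: [0.5057, -0.029, 0.1478]
tcp_rot: [[0.977, -0.213, 0.001], [-0.213, -0.977, -0.001], [0.001, 0.0, -1.0]]
force: [0.2, -0.7, -2.2]
opening: 0.302
grasp_force: 30.0
at [ 0.5057 -0.029   0.1478] shift mm [ 0.1 -0.  -0.2] turn [ 0.    -0.001 -0.   ]
[('press', []), ('compost_centre', []), ('lid_handle', [{'at': [0.6549, -0.0613, 0.2761], 'conf': 0.95}]), ('latch_knob', [{'at': [0.4291, 0.1256, 0.1155], 'conf': 0.53}]), ('tape', [{'at': [0.4908, 0.3047, -0.0042], 'conf': 0.72}]), ('jar', []), ('bottle', [{'at': [0.3193, -0.3041, -0.0025], 'conf': 0.42}]), ('clip_box', [{'at': [0.6377, -0.3983, -0.0029], 'conf': 0.96}])]
[('press', [{'at': [0.5047, -0.0279, 0.0925], 'conf': 0.9}]), ('compost_centre', [{'at': [0.5084, -0.0248, 0.0717], 'conf': 0.71}]), ('lid_handle', []), ('latch_knob', [{'at': [0.432, 0.1259, 0.1147], 'conf': 0.52}]), ('tape', [{'at': [0.4909, 0.3038, -0.0005], 'conf': 0.89}]), ('jar', [{'at': [0.3239, 0.2284, -0.0034], 'conf': 0.93}]), ('bottle', [{'at': [0.3208, -0.3024, 0.0028], 'conf': 0.7}]), ('clip_box', [])]
```

View pics/f.png

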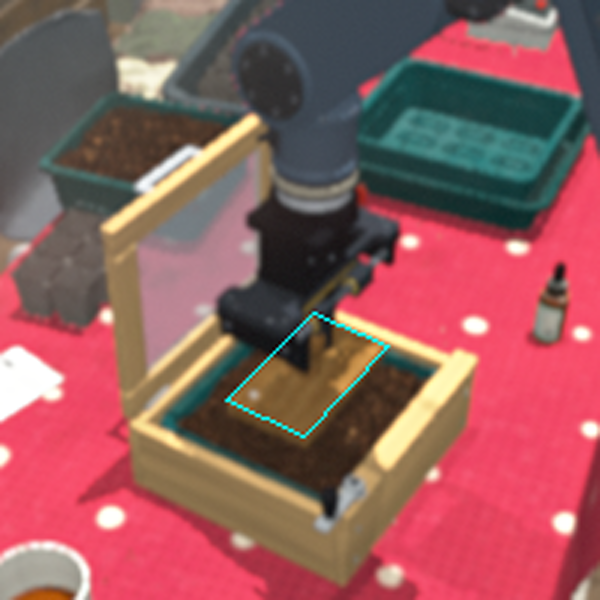

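The board is centred over the compost, parallel to the frame and about 17 mm above it, and nothing else has moved. Handing in.

```bash
python3 -c "
from rig import *
print(hand_in())"
```

```text
the job is handed in; nothing more can be done
None
```

The job is handed in (no verdict was returned): my last measurements put the latch at about 1.6 rad, the lid upright at about 1.56 rad, and the press held level and parallel about 17 mm above the middle of the compost, with the tape, jar, bottle and clip box where they started.

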